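# Find the notch in the control box's edge and press the release catch

### The job

Open the aluminium control box on the service bench: put your closed fingertips on the dark end block with the two screw heads at the left end of its front edge (left as the robot sees it), slide them from there along the top of the edge to the notch, and press the catch inside it fully down, so that the cover springs ajar and stays so. Pick nothing up, leave the things lying around where they are, and take your hand away at the end.

Things in the scene. Friction and masses are not known exactly. Their poses are not given: they have to be found in the camera images.
- box: Aluminium control box, fixed, level. Origin: on the bench under the middle of its front edge; z up, x from the front edge into the box, y along the edge. Its grey cover, 128 by 340 mm, lies behind the edge (x 38 to 166 mm), its top 60.5 mm above the bench when shut.
- edge_mid (a point): Middle of the front edge's top, 60 mm above the bench; axes as the box's. The edge is a straight level bar 36 mm wide (x -18 to 18 mm), 360 mm long (y -180 to 180 mm): bright smooth aluminium between dark end blocks (y 100 to 180 and -180 to -100 mm; 41 mm wide, tops 0.5 mm above the bar). One notch in the bar: see catch.
- start_block: Dark steel end block with two screw heads, 12 mm across, at the box's +y end, where the sweep starts; 41 mm (x) by 80 mm (y). Origin: 60 mm above the bench on the middle line of the edge, at box y 140 mm (0.5 mm below the block's flat top); axes as the box's.
- catch (a joint): Press depth (m) of the flat ribbed steel block, 44 mm (y) by 32 mm (x), in the notch: 0 up (top 10 mm below the edge's top), 0.008 fully down (a stop). Needs 5 to 8 N; stays where left. The notch: 48 mm long in y, through the bar's whole width, open above and in front; centre anywhere from y -40 to 40 mm, not told: find it by touch or eye.
- cover (a joint): Opening of the cover in rad, hinged along its rear side; linked to the catch: 0 shut, 0.12 when the catch is fully down (its front side then stands 15 mm higher).
- wrench: Loose steel open-ended wrench, 190 mm, lying behind the box; bystander. Origin under its middle.
- bracket: Loose aluminium plate with holes, 50 by 36 by 6 mm, lying beside the box's +y end; bystander. Origin: centre of its underside.
- jar: Loose jar with black cap, 54 mm across, 60 mm high, standing beside the box's -y end; bystander. Origin: centre of its underside.
- bushing: Loose brass ring, 40 mm across, 16 mm high, lying in front of the box, at least 100 mm before the edge; bystander. Origin: centre of its underside.

How it is judged (in metres and radians):
On the way, in this order (a step that is already met when the one before it is completed fails the run):
1. the fingertips rest on the dark end block with the two screws (contact force between the fingers and start_block above 0.3 N and value of joint catch below 0.001 m), for 0.05 s.
2. the fingertips touch the bright edge just past the end block, on the way to the notch, the catch not yet pressed (contact force between the fingers and anything else above 0.3 N and contact force between the fingers and start_block below 0.1 N and y of the grasp point in the frame of box between 0.045 and 0.098 m and x of the grasp point in the frame of box between -0.04 and 0.03 m and value of joint catch below 0.001 m).
3. the fingertips press the catch in the notch (contact force between the fingers and catch above 1 N and value of joint catch above 0.006 m), for 0.05 s.
At the end, for the whole second after the job is handed in: The catch is at least 6.5 mm of its 8 mm down and the cover stands ajar, 0.085 to 0.15 rad open (value of joint catch above 0.0065 m and value of joint cover between 0.085 and 0.15 rad); the robot touches nothing.
It fails at once if a bystander (wrench, bracket, jar or bushing) is moved by more than 20 mm (distance of any of wrench, bracket, jar, bushing from where it was at the start of the episode above 0.02 m).
It fails at once if the cover is pulled open by force, before or beyond what the catch gives (value of joint cover above 0.17 rad).
It also fails if it takes over 48 s, if anything falls off the work surface, if the arm or the gripper's body presses on something with over 40 N, if the wrist force passes 120 N, or if a joint passes its speed limit or range.

### The arm

A 6-joint arm with a two-finger parallel gripper is mounted at the origin on the work surface. World frame = base frame: x ahead of the robot, y to its left, z up, the work surface at z = 0. Lengths are in m, angles in degrees, forces in N, time in s.
With the tool pointing down it reaches from about 0.3 to 0.75 m from the base axis. Payload 8.5 kg.
Tool frame: the origin (TCP) lies at the very end of the fingers, on their centre line; the grasp point (between the pads) lies 19 mm behind it (env.grip_depth is the z of the grasp point in the tool frame, in m); z points along the fingers, y is the direction in which the jaws open and shut (so a half turn about z gives the same grasp; the last joint's range is limited). The gripper opens to 85 mm and grips with 20 to 120 N. Pads are 22 mm wide; open, the fingers measure 114 mm over their backs; the gripper's body (76 mm by 85 mm) begins 54 mm behind the grasp point. The pads swing forward as they close: fully open they stand 13 mm farther back than shut.
Start: joints at [-89.341, 21.807, 74.336, -0, 83.858, -12.336], TCP at [0.124, -0.536, 0.231] pointing down, gripper open.
Joint ranges: [-178.18, 178.18], [-50.72, 133.34], [12.68, 142.11], [-81.47, 261.47], [9.98, 163.14], [-165.26, 165.26]. Speed limits (degrees/s): [136.94, 136.94, 180, 180, 180, 180].

### API

Orientations are given as a 3x3 rotation matrix whose columns are the frame's x, y, z axes.
In Python, from rig import env gives the robot as it stands.
- The arm moves only by the tool apply_moves, never from a script. Its argument "plan" is a list of rows, each an object of numbers: "tx", "ty", "tz": the shift along the world's x, y, z in mm; "rx", "ry", "rz": the turn, a rotation vector about the world's x, y, z in rad; "jaw": the opening, from -1 (shut) to 1 (fully open). A call has 1 to 12 rows; each row is the pose to reach, as a shift and turn from the pose measured when the call began; what a row does not reach only later rows make up. A row lasts 1/10 s, in which the tool goes at most 50 mm and 8.59 degrees, less where a joint would pass 70% of its speed; a pose out of reach is approached as far as the arm can. A call with a gripper value outside its range is refused whole. The fingers move at their own pace and stop on an object; "grip_force" is the grip in N (left out, the last holds). Time passes only in rows, so rows that repeat a pose let the fingers close. It gives the time, the measured TCP pose, the force and the opening at its end, in the units of the state.
- env.observe(): the state, without advancing time (a new reading comes with each control period).
- env.get_image(name): name is "scene" or "top" or "wrist"; returns a dict with "image" (480x640x3 uint8, red, green, blue), "intrinsics" (3x3 intrinsics, pixels), "world_from_camera" (4x4, takes a point from camera to world coordinates). Camera axes: x right, y up, looking along -z (the intrinsics and any distortion apply to the point x, -y, -z); pixel columns grow to the right and rows downward; lengths in m; the calibration is good to about 2 mm. The wrist camera is an equidistant fisheye: a pixel r from the principal point sees the ray r / f radians off the axis. A picture is of the moment at which its call begins. There is no depth.
- env.close_job(): hands the job in, once; it reports no verdict.
The state is a dict: "time_s": time; "q": joint angles; "qvel": joint speeds; "joint_efforts": joint torques, N m; "position": TCP position; "tool_rot": TCP orientation; "ft_force": force on the tool from outside, world axes, zero at the start; "wrist_torque": the same for the moment, N m; "grip_width": finger opening in m.
Only numpy, scipy, OpenCV 4.12 (cv2) and the standard library are available. Lean on these libraries where they do the work, as an engineer would, in place of code of your own. Each camera call takes 0.05 s, during which the arm holds its last target.

## Working session

There is one attempt and no reset: what is moved stays moved. The work goes in short steps, Python scripts to look and compute and a tool call to move; the robot and the scene stay as the last step left them, time stands still between calls to the robot, and variables do not carry over. Pictures are saved under pics/ and viewed, and the job is handed in when it is done.

Besides the shell and the picture viewer there is one more tool, called after "Emit:" by a JSON object that holds its "name" and its "arguments", one argument or row to a line. apply_moves: Moves the arm, as the interface text tells. Its arguments: {"type":"object","properties":{"plan":{"type":"array","items":{"type":"object","properties":{"tx":{"type":"number"},"ty":{"type":"number"},"tz":{"type":"number"},"rx":{"type":"number"},"ry":{"type":"number"},"rz":{"type":"number"},"jaw":{"type":"number"}}}},"grip_force":{"type":"number"}},"required":["plan"]}

```bash
mkdir -p pics; ls; python3 - <<'E'
from rig import env
import cv2
s=env.observe(); print({k:s[k] for k in('time_s','position','tool_rot','ft_force','grip_width')}, env.grip_depth)
for n in('scene','top'):
    d=env.get_image(n); cv2.imwrite(f'pics/{n}0.png',d['image'][:,:,::-1]); print(n,d['intrinsics'],d['world_from_camera'])
E
```

```text
pics
{'time_s': 0.0, 'position': array([ 0.12366654, -0.53560593,  0.23070429]), 'tool_rot': array([[ 9.74390585e-01,  2.24862154e-01, -1.71067708e-05],
       [ 2.24861935e-01, -9.74389526e-01,  1.47052521e-03],
       [ 3.13996809e-04, -1.43671258e-03, -9.99998919e-01]]), 'ft_force': array([-0.22014307,  0.64424544,  0.4090194 ]), 'grip_width': 0.08582786612804644} -0.0187
scene [[557.82939801   0.         332.07576242]
 [  0.         557.82939801 233.09791019]
 [  0.           0.           1.        ]] [[ 0.80606089 -0.30342545  0.50813269  1.04871472]
 [ 0.59141289  0.44529372 -0.67226802 -0.59617633]
 [-0.02228507  0.84240519  0.53838358  0.57475375]
 [ 0.          0.          0.          1.        ]]
top [[448.45414544   0.         312.94940267]
 [  0.         448.45414544 245.34566051]
 [  0.           0.           1.        ]] [[-0.00657926  0.99919782 -0.03950217  0.52854593]
 [-0.99986062 -0.00596717  0.01559304  0.04565012]
 [ 0.01534481  0.03959926  0.99909781  0.83469972]
 [ 0.          0.          0.          1.        ]]
```

View pics/top0.png

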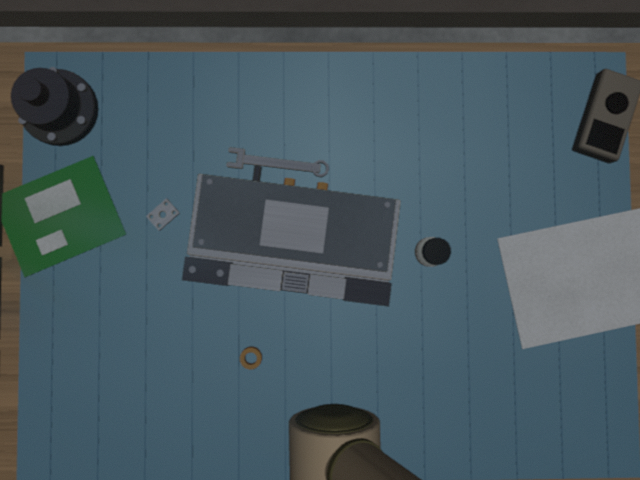

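View pics/scene0.png

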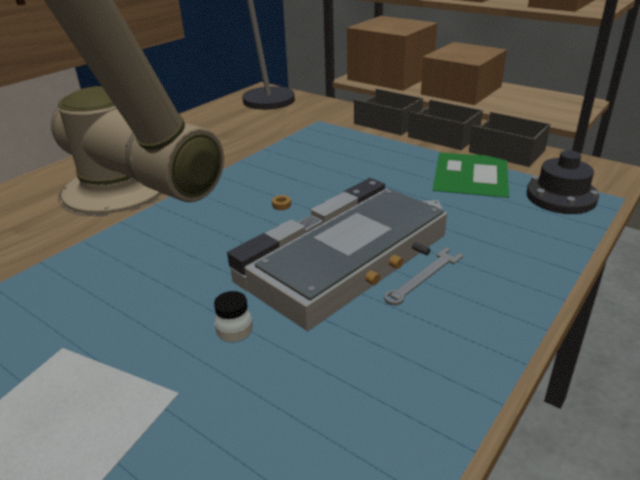

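The top view shows the edge running from (183,270) to (391,293). The screw block is at the left with screws near (192,269) and (220,272), and the ribbed catch is near (295,282). Next I'll measure these precisely.

```bash
cat > h.py <<'E'
import numpy as np
def ray(d,uv):
    K=d['intrinsics'];M=d['world_from_camera']
    v=np.array([(uv[0]-K[0,2])/K[0,0],-(uv[1]-K[1,2])/K[1,1],-1.])
    return M[:3,3],M[:3,:3]@v
def onplane(d,uv,z):
    o,r=ray(d,uv); return o+r*(z-o[2])/r[2]
E
python3 - <<'E'
from rig import env
import cv2,numpy as np
from h import *
d=env.get_image('top'); im=d['image'][:,:,::-1].copy()
c=im[240:320,170:405]; cv2.imwrite('pics/crop1.png',cv2.resize(c,None,fx=3.4,fy=3.4,interpolation=cv2.INTER_CUBIC))
g=cv2.cvtColor(im,cv2.COLOR_BGR2GRAY); hsv=cv2.cvtColor(im,cv2.COLOR_BGR2HSV)
m=((g<62)&(hsv[:,:,1]<90)).astype(np.uint8)
m[:255]=0;m[312:]=0;m[:,:175]=0;m[:,400:]=0
n,l,s,ce=cv2.connectedComponentsWithStats(m)
for i in range(1,n):
    if s[i,4]>60:
        r=cv2.minAreaRect(np.argwhere(l==i)[:,::-1].astype(np.float32)); print(s[i],ce[i],r,onplane(d,r[0],.0605))
E
```

```text
[182 257  50  29 946] [205.78858351 270.77906977] ((206.5025634765625, 270.85516357421875), (46.581565856933594, 23.13081932067871), 7.352379322052002) [0.51639459 0.21672812 0.0605    ]
[ 343  277   48   29 1052] [367.26711027 291.19581749] ((366.61541748046875, 291.07696533203125), (46.38898849487305, 23.318531036376953), 7.125016689300537) [ 0.47969641 -0.05845032  0.0605    ]
```

View pics/crop1.png

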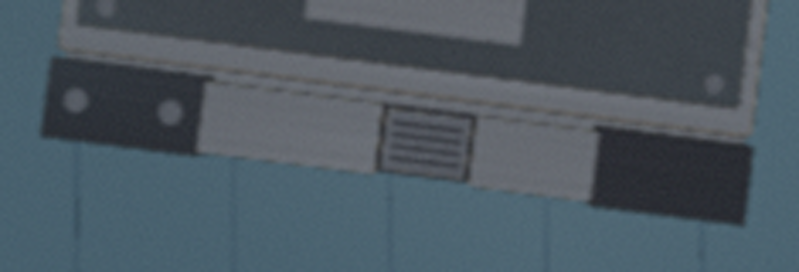

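```bash
python3 - <<'E'
from rig import env
import numpy as np
from h import *
d=env.get_image('top'); s=env.observe()
A=onplane(d,(206.5,270.86),.0605);B=onplane(d,(366.6,291.08),.0605)
mid=(A+B)/2; yb=(A-B)/np.linalg.norm(A-B); xb=np.array([yb[1],-yb[0],0])
for uv,z in [((295,282.35),.05),((170+380/3.4,240+138/3.4),.06),((170+471/3.4,240+147/3.4),.06),((170+202/3.4,240+115/3.4),.0605),((170+595/3.4,240+165/3.4),.0605)]:
    p=onplane(d,uv,z); print(p, (p-mid)@xb,(p-mid)@yb)
print(mid,xb,yb,np.degrees(np.arctan2(xb[1],xb[0])))
print((A-s['position'])*1000, s['position'],s['time_s'])
E
```

```text
[0.4951516  0.06514582 0.05      ] -0.001010129519454134 -0.014267338604755025
[0.49876793 0.08765955 0.06      ] -0.00040162576796671113 0.008526855263514812
[0.49388699 0.04160569 0.06      ] 0.0008481298504058772 -0.037768064338495284
[0.51103162 0.1774791  0.0605    ] -0.00011880663826095695 0.09917932630204254
[ 0.48435312 -0.02117951  0.0605    ] -0.00030248893354008156 -0.10126256775349347
[0.49803886 0.07915443 0.0605    ] [ 0.99122439 -0.13219006  0.        ] [0.13219006 0.99122439 0.        ] -7.596166139339561
[ 392.71902362  752.46820204 -170.47014679] [ 0.1236673  -0.53573571  0.23097015] 0.2
```

Emit:
{"name": "apply_moves", "arguments": {
  "plan": [
    {"jaw": -1,"rz": -0.12},
    {"jaw": -1,"rz": -0.24},
    {"jaw": -1,"rz": -0.36},
    {"jaw": -1,"rz": -0.36},
    {"jaw": -1,"rz": -0.36}
  ],
  "grip_force": 20
}}

```text
validation failed for argument at $.pl...
```

Emit:
{"name": "apply_moves", "arguments": {
  "plan": [
    {"tx": 0,"ty": 0,"tz": 0,"rx": 0,"ry": 0,"rz": -0.12,"jaw": -1},
    {"tx": 0,"ty": 0,"tz": 0,"rx": 0,"ry": 0,"rz": -0.24,"jaw": -1},
    {"tx": 0,"ty": 0,"tz": 0,"rx": 0,"ry": 0,"rz": -0.36,"jaw": -1},
    {"tx": 0,"ty": 0,"tz": 0,"rx": 0,"ry": 0,"rz": -0.36,"jaw": -1}
  ],
  "grip_force": 20
}}

```text
time_s: 0.6
position: [0.1237, -0.5357, 0.2308]
tool_rot: [[0.991, -0.134, 0.0], [-0.134, -0.991, 0.001], [0.0, -0.001, -1.0]]
ft_force: [-0.6, -0.0, 0.5]
grip_width: 0.0286
```

Emit:
{"name": "apply_moves", "arguments": {
  "plan": [
    {"tx": 35,"ty": 25,"tz": 0,"jaw": -1},
    {"tx": 70,"ty": 50,"tz": 0,"jaw": -1},
    {"tx": 105,"ty": 80,"tz": 0,"jaw": -1},
    {"tx": 140,"ty": 110,"tz": 0,"jaw": -1},
    {"tx": 175,"ty": 140,"tz": 0,"jaw": -1},
    {"tx": 205,"ty": 170,"tz": 0,"jaw": -1},
    {"tx": 235,"ty": 200,"tz": 0,"jaw": -1},
    {"tx": 260,"ty": 235,"tz": 0,"jaw": -1},
    {"tx": 285,"ty": 270,"tz": 0,"jaw": -1},
    {"tx": 305,"ty": 305,"tz": 0,"jaw": -1},
    {"tx": 320,"ty": 340,"tz": 0,"jaw": -1},
    {"tx": 335,"ty": 375,"tz": 0,"jaw": -1}
  ]
}}

```text
validation failed for argument at $.pl...
```

Emit:
{"name": "apply_moves", "arguments": {
  "plan": [
    {"tx": 35,"ty": 25,"tz": 0,"rx": 0,"ry": 0,"rz": 0,"jaw": -1},
    {"tx": 70,"ty": 50,"tz": 0,"rx": 0,"ry": 0,"rz": 0,"jaw": -1},
    {"tx": 105,"ty": 80,"tz": 0,"rx": 0,"ry": 0,"rz": 0,"jaw": -1},
    {"tx": 140,"ty": 110,"tz": 0,"rx": 0,"ry": 0,"rz": 0,"jaw": -1},
    {"tx": 175,"ty": 140,"tz": 0,"rx": 0,"ry": 0,"rz": 0,"jaw": -1},
    {"tx": 205,"ty": 170,"tz": 0,"rx": 0,"ry": 0,"rz": 0,"jaw": -1},
    {"tx": 235,"ty": 200,"tz": 0,"rx": 0,"ry": 0,"rz": 0,"jaw": -1},
    {"tx": 260,"ty": 235,"tz": 0,"rx": 0,"ry": 0,"rz": 0,"jaw": -1},
    {"tx": 285,"ty": 270,"tz": 0,"rx": 0,"ry": 0,"rz": 0,"jaw": -1},
    {"tx": 305,"ty": 305,"tz": 0,"rx": 0,"ry": 0,"rz": 0,"jaw": -1},
    {"tx": 320,"ty": 340,"tz": 0,"rx": 0,"ry": 0,"rz": 0,"jaw": -1},
    {"tx": 335,"ty": 375,"tz": 0,"rx": 0,"ry": 0,"rz": 0,"jaw": -1}
  ]
}}

```text
time_s: 1.8
position: [0.4591, -0.1591, 0.2308]
tool_rot: [[0.992, -0.13, 0.0], [-0.13, -0.992, 0.001], [0.0, -0.001, -1.0]]
ft_force: [-0.2, 0.5, -0.9]
grip_width: -0.0001
```

Emit:
{"name": "apply_moves", "arguments": {
  "plan": [
    {"tx": 7,"ty": 40,"tz": 0,"rx": 0,"ry": 0,"rz": 0,"jaw": -1},
    {"tx": 14,"ty": 80,"tz": 0,"rx": 0,"ry": 0,"rz": 0,"jaw": -1},
    {"tx": 20,"ty": 120,"tz": 0,"rx": 0,"ry": 0,"rz": 0,"jaw": -1},
    {"tx": 26,"ty": 160,"tz": 0,"rx": 0,"ry": 0,"rz": 0,"jaw": -1},
    {"tx": 32,"ty": 200,"tz": 0,"rx": 0,"ry": 0,"rz": 0,"jaw": -1},
    {"tx": 38,"ty": 240,"tz": 0,"rx": 0,"ry": 0,"rz": 0,"jaw": -1},
    {"tx": 44,"ty": 280,"tz": 0,"rx": 0,"ry": 0,"rz": 0,"jaw": -1},
    {"tx": 50,"ty": 320,"tz": 0,"rx": 0,"ry": 0,"rz": 0,"jaw": -1},
    {"tx": 55,"ty": 355,"tz": -20,"rx": 0,"ry": 0,"rz": 0,"jaw": -1},
    {"tx": 57,"ty": 376,"tz": -60,"rx": 0,"ry": 0,"rz": 0,"jaw": -1},
    {"tx": 57,"ty": 376,"tz": -100,"rx": 0,"ry": 0,"rz": 0,"jaw": -1},
    {"tx": 57,"ty": 376,"tz": -130,"rx": 0,"ry": 0,"rz": 0,"jaw": -1}
  ]
}}

```text
time_s: 3.0
position: [0.5152, 0.2176, 0.0983]
tool_rot: [[0.992, -0.125, -0.002], [-0.125, -0.992, 0.001], [-0.002, -0.001, -1.0]]
ft_force: [0.0, 0.5, -1.0]
grip_width: -0.0002
```

```bash
python3 - <<'E'
from rig import env
import cv2
for n in('scene','wrist'):
    d=env.get_image(n); cv2.imwrite(f'pics/{n}1.png',d['image'][:,:,::-1])
s=env.observe();print(s['position'],s['ft_force'],s['time_s'])
E
```

```text
[0.51410777 0.21671092 0.09718687] [0.14609837 0.33799093 0.06672187] 3.1
```

View pics/scene1.png

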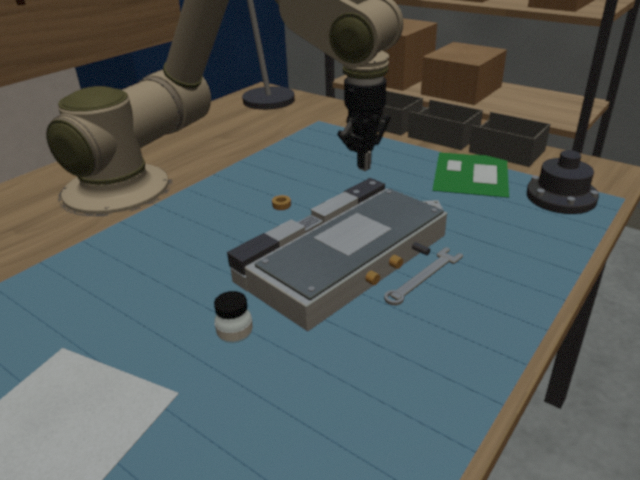

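View pics/wrist1.png

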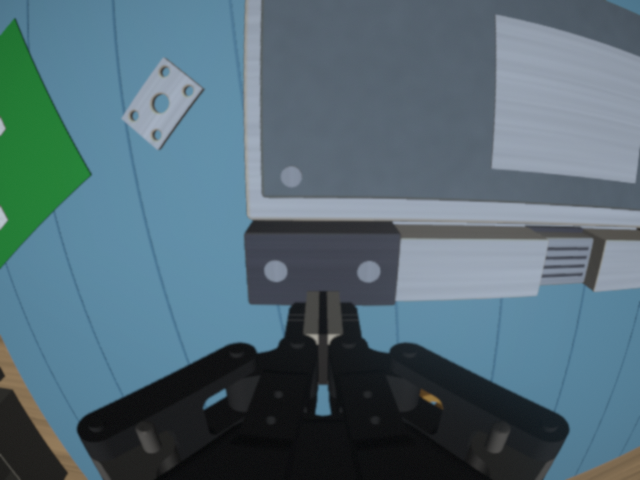

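The wrist view shows the tip lined up between the two screws at (276,271) and (369,271), with the catch at (567,258). I'll descend now.

Emit:
{"name": "apply_moves", "arguments": {
  "plan": [
    {"tx": 1,"ty": 0,"tz": -15,"rx": 0,"ry": 0,"rz": 0,"jaw": -1},
    {"tx": 2,"ty": 0,"tz": -28,"rx": 0,"ry": 0,"rz": 0,"jaw": -1},
    {"tx": 2,"ty": 0,"tz": -33,"rx": 0,"ry": 0,"rz": 0,"jaw": -1},
    {"tx": 2,"ty": 0,"tz": -34,"rx": 0,"ry": 0,"rz": 0,"jaw": -1}
  ]
}}

```text
time_s: 3.5
position: [0.5163, 0.2166, 0.0635]
tool_rot: [[0.992, -0.126, -0.007], [-0.126, -0.992, -0.0], [-0.007, 0.001, -1.0]]
ft_force: [-0.2, 0.7, -0.7]
grip_width: 0.0001
```

Emit:
{"name": "apply_moves", "arguments": {
  "plan": [
    {"tx": 0,"ty": 0,"tz": -1,"rx": 0,"ry": 0,"rz": 0,"jaw": -1},
    {"tx": 0,"ty": 0,"tz": -1.5,"rx": 0,"ry": 0,"rz": 0,"jaw": -1}
  ]
}}

```text
time_s: 3.7
position: [0.5167, 0.2167, 0.0627]
tool_rot: [[0.992, -0.126, -0.006], [-0.126, -0.992, 0.0], [-0.006, 0.001, -1.0]]
ft_force: [0.2, 0.1, -0.5]
grip_width: 0.0002
```

Emit:
{"name": "apply_moves", "arguments": {
  "plan": [
    {"tx": 0,"ty": 0,"tz": -1,"rx": 0,"ry": 0,"rz": 0,"jaw": -1},
    {"tx": 0,"ty": 0,"tz": -1.5,"rx": 0,"ry": 0,"rz": 0,"jaw": -1},
    {"tx": 0,"ty": 0,"tz": -1.5,"rx": 0,"ry": 0,"rz": 0,"jaw": -1}
  ]
}}

```text
time_s: 4.0
position: [0.5167, 0.2167, 0.0613]
tool_rot: [[0.992, -0.126, -0.006], [-0.126, -0.992, 0.0], [-0.006, 0.001, -1.0]]
ft_force: [0.5, -0.2, -0.1]
grip_width: 0.0
```

Emit:
{"name": "apply_moves", "arguments": {
  "plan": [
    {"tx": 0,"ty": 0,"tz": -0.5,"rx": 0,"ry": 0,"rz": 0,"jaw": -1},
    {"tx": 0,"ty": 0,"tz": -1,"rx": 0,"ry": 0,"rz": 0,"jaw": -1},
    {"tx": 0,"ty": 0,"tz": -1,"rx": 0,"ry": 0,"rz": 0,"jaw": -1}
  ]
}}

```text
time_s: 4.3
position: [0.5168, 0.2167, 0.0606]
tool_rot: [[0.992, -0.126, -0.006], [-0.126, -0.992, 0.0], [-0.006, 0.001, -1.0]]
ft_force: [-1.3, 0.0, 4.1]
grip_width: -0.0004
```

Contact on the block at about 4 N. Now I'll slide along the edge.

Emit:
{"name": "apply_moves", "arguments": {
  "plan": [
    {"tx": 0,"ty": 0,"tz": -0.6,"rx": 0,"ry": 0,"rz": 0,"jaw": -1},
    {"tx": -0.5,"ty": -4,"tz": -0.6,"rx": 0,"ry": 0,"rz": 0,"jaw": -1},
    {"tx": -1,"ty": -8,"tz": -0.6,"rx": 0,"ry": 0,"rz": 0,"jaw": -1},
    {"tx": -1.6,"ty": -12,"tz": -0.6,"rx": 0,"ry": 0,"rz": 0,"jaw": -1},
    {"tx": -2.1,"ty": -16,"tz": -0.6,"rx": 0,"ry": 0,"rz": 0,"jaw": -1},
    {"tx": -2.7,"ty": -20,"tz": -0.6,"rx": 0,"ry": 0,"rz": 0,"jaw": -1}
  ]
}}

```text
time_s: 4.9
position: [0.5147, 0.197, 0.0606]
tool_rot: [[0.992, -0.126, -0.003], [-0.126, -0.992, 0.001], [-0.004, -0.001, -1.0]]
ft_force: [0.9, 4.0, 6.7]
grip_width: 0.0001
```

Emit:
{"name": "apply_moves", "arguments": {
  "plan": [
    {"tx": -0.6,"ty": -5,"tz": -0.6,"rx": 0,"ry": 0,"rz": 0,"jaw": -1},
    {"tx": -1.3,"ty": -10,"tz": -0.6,"rx": 0,"ry": 0,"rz": 0,"jaw": -1},
    {"tx": -2,"ty": -15,"tz": -0.6,"rx": 0,"ry": 0,"rz": 0,"jaw": -1},
    {"tx": -2.7,"ty": -20,"tz": -0.8,"rx": 0,"ry": 0,"rz": 0,"jaw": -1},
    {"tx": -3.3,"ty": -25,"tz": -1,"rx": 0,"ry": 0,"rz": 0,"jaw": -1}
  ]
}}

```text
time_s: 5.4
position: [0.5123, 0.1726, 0.0605]
tool_rot: [[0.992, -0.126, -0.0], [-0.126, -0.992, 0.003], [-0.001, -0.003, -1.0]]
ft_force: [1.0, 5.2, 7.5]
grip_width: -0.0004
```

Emit:
{"name": "apply_moves", "arguments": {
  "plan": [
    {"tx": -0.6,"ty": -5,"tz": -0.9,"rx": 0,"ry": 0,"rz": 0,"jaw": -1},
    {"tx": -1.3,"ty": -10,"tz": -1.1,"rx": 0,"ry": 0,"rz": 0,"jaw": -1},
    {"tx": -2,"ty": -15,"tz": -1.2,"rx": 0,"ry": 0,"rz": 0,"jaw": -1},
    {"tx": -2.7,"ty": -20,"tz": -1.2,"rx": 0,"ry": 0,"rz": 0,"jaw": -1},
    {"tx": -3.3,"ty": -25,"tz": -1.2,"rx": 0,"ry": 0,"rz": 0,"jaw": -1}
  ]
}}

```text
time_s: 5.9
position: [0.5098, 0.148, 0.0601]
tool_rot: [[0.992, -0.127, 0.002], [-0.127, -0.992, 0.005], [0.002, -0.005, -1.0]]
ft_force: [0.3, 4.7, 7.7]
grip_width: -0.0002
```

Now on the bright bar (z 0.0601, y≈0.070). I'll continue to the notch centre, about 83 mm further.

Emit:
{"name": "apply_moves", "arguments": {
  "plan": [
    {"tx": -1.1,"ty": -7,"tz": -0.7,"rx": 0,"ry": 0,"rz": 0,"jaw": -1},
    {"tx": -2.3,"ty": -14,"tz": -0.7,"rx": 0,"ry": 0,"rz": 0,"jaw": -1},
    {"tx": -3.4,"ty": -21,"tz": -0.7,"rx": 0,"ry": 0,"rz": 0,"jaw": -1},
    {"tx": -4.5,"ty": -28,"tz": -0.7,"rx": 0,"ry": 0,"rz": 0,"jaw": -1},
    {"tx": -5.7,"ty": -35,"tz": -0.7,"rx": 0,"ry": 0,"rz": 0,"jaw": -1},
    {"tx": -6.8,"ty": -42,"tz": -0.7,"rx": 0,"ry": 0,"rz": 0,"jaw": -1},
    {"tx": -8,"ty": -49,"tz": -0.6,"rx": 0,"ry": 0,"rz": 0,"jaw": -1},
    {"tx": -9.1,"ty": -56,"tz": -0.5,"rx": 0,"ry": 0,"rz": 0,"jaw": -1},
    {"tx": -10.3,"ty": -63,"tz": -0.5,"rx": 0,"ry": 0,"rz": 0,"jaw": -1},
    {"tx": -11.4,"ty": -70,"tz": -0.5,"rx": 0,"ry": 0,"rz": 0,"jaw": -1},
    {"tx": -12.5,"ty": -77,"tz": -0.5,"rx": 0,"ry": 0,"rz": 0,"jaw": -1},
    {"tx": -13.5,"ty": -83,"tz": -0.5,"rx": 0,"ry": 0,"rz": 0,"jaw": -1}
  ]
}}

```text
time_s: 7.1
position: [0.496, 0.0644, 0.0593]
tool_rot: [[0.992, -0.127, 0.002], [-0.127, -0.992, 0.004], [0.001, -0.005, -1.0]]
ft_force: [-0.2, -0.2, 0.8]
grip_width: -0.0
```

```bash
python3 - <<'E'
from rig import env
import cv2
d=env.get_image('wrist'); cv2.imwrite('pics/wrist2.png',d['image'][:,:,::-1])
s=env.observe();print(s['position'],s['ft_force'],s['time_s'],s['tool_rot'])
E
```

```text
[0.49597294 0.06377058 0.05926899] [ 0.65090872 -1.39637274  0.21796124] 7.15 [[ 9.91867411e-01 -1.27266482e-01  1.51037037e-03]
 [-1.27271770e-01 -9.91859106e-01  4.17266983e-03]
 [ 9.67033593e-04 -4.33096274e-03 -9.99990154e-01]]
```

View pics/wrist2.png

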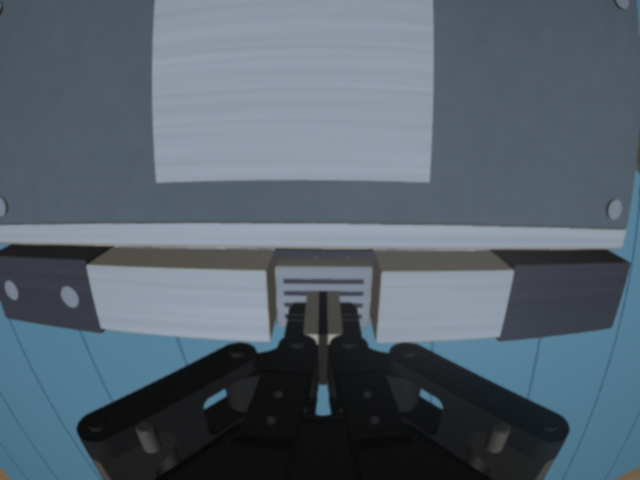

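The tip at (323,293) is centred over the catch (275–375) and no longer carries load. Pressing down now.

Emit:
{"name": "apply_moves", "arguments": {
  "plan": [
    {"tx": 0,"ty": 0.5,"tz": -3,"rx": 0,"ry": 0,"rz": 0,"jaw": -1},
    {"tx": 0,"ty": 0.5,"tz": -6,"rx": 0,"ry": 0,"rz": 0,"jaw": -1},
    {"tx": 0,"ty": 0.5,"tz": -9,"rx": 0,"ry": 0,"rz": 0,"jaw": -1},
    {"tx": 0,"ty": 0.5,"tz": -11,"rx": 0,"ry": 0,"rz": 0,"jaw": -1},
    {"tx": 0,"ty": 0.5,"tz": -13,"rx": 0,"ry": 0,"rz": 0,"jaw": -1},
    {"tx": 0,"ty": 0.5,"tz": -15,"rx": 0,"ry": 0,"rz": 0,"jaw": -1},
    {"tx": 0,"ty": 0.5,"tz": -16.5,"rx": 0,"ry": 0,"rz": 0,"jaw": -1},
    {"tx": 0,"ty": 0.5,"tz": -16.5,"rx": 0,"ry": 0,"rz": 0,"jaw": -1}
  ]
}}

```text
time_s: 7.95
position: [0.4959, 0.0644, 0.0425]
tool_rot: [[0.992, -0.127, 0.001], [-0.127, -0.992, 0.004], [0.001, -0.004, -1.0]]
ft_force: [-0.0, -0.3, 1.1]
grip_width: -0.0002
```

Emit:
{"name": "apply_moves", "arguments": {
  "plan": [
    {"tx": 0,"ty": 0,"tz": -1,"rx": 0,"ry": 0,"rz": 0,"jaw": -1},
    {"tx": 0,"ty": 0,"tz": -1.6,"rx": 0,"ry": 0,"rz": 0,"jaw": -1},
    {"tx": 0,"ty": 0,"tz": -1.6,"rx": 0,"ry": 0,"rz": 0,"jaw": -1}
  ]
}}

```text
time_s: 8.25
position: [0.496, 0.0643, 0.0419]
tool_rot: [[0.992, -0.127, 0.002], [-0.127, -0.992, 0.004], [0.002, -0.004, -1.0]]
ft_force: [-4.9, -0.9, 15.1]
grip_width: 0.0002
```

Hit the stop (15 N at z 0.0419). Retreating straight up.

Emit:
{"name": "apply_moves", "arguments": {
  "plan": [
    {"tx": 0,"ty": 0,"tz": 5,"rx": 0,"ry": 0,"rz": 0,"jaw": -1},
    {"tx": 0,"ty": 0,"tz": 15,"rx": 0,"ry": 0,"rz": 0,"jaw": -1},
    {"tx": 0,"ty": 0,"tz": 30,"rx": 0,"ry": 0,"rz": 0,"jaw": -1},
    {"tx": 0,"ty": 0,"tz": 60,"rx": 0,"ry": 0,"rz": 0,"jaw": -1},
    {"tx": -20,"ty": 0,"tz": 90,"rx": 0,"ry": 0,"rz": 0,"jaw": -1},
    {"tx": -50,"ty": 0,"tz": 120,"rx": 0,"ry": 0,"rz": 0,"jaw": -1},
    {"tx": -70,"ty": 0,"tz": 140,"rx": 0,"ry": 0,"rz": 0,"jaw": -1},
    {"tx": -70,"ty": 0,"tz": 140,"rx": 0,"ry": 0,"rz": 0,"jaw": -1},
    {"tx": -70,"ty": 0,"tz": 140,"rx": 0,"ry": 0,"rz": 0,"jaw": -1}
  ]
}}

```text
time_s: 9.15
position: [0.4265, 0.0643, 0.1821]
tool_rot: [[0.992, -0.127, 0.004], [-0.127, -0.992, 0.004], [0.003, -0.004, -1.0]]
ft_force: [0.4, -0.7, 0.0]
grip_width: -0.0001
```

```bash
python3 - <<'E'
from rig import env
import cv2,numpy as np
a=env.get_image('wrist')['image'];b=env.get_image('scene')['image'][130:370,190:510]
cv2.imwrite('pics/w3.png',a[:,:,::-1]);cv2.imwrite('pics/s3.png',cv2.resize(b[:,:,::-1],None,fx=2.5,fy=2.5))
s=env.observe();print(s['position'],s['ft_force'],s['time_s'])
E
```

```text
[0.42649661 0.06425221 0.18107974] [ 0.24704181 -0.59268461  0.81236799] 9.25
```

View pics/s3.png

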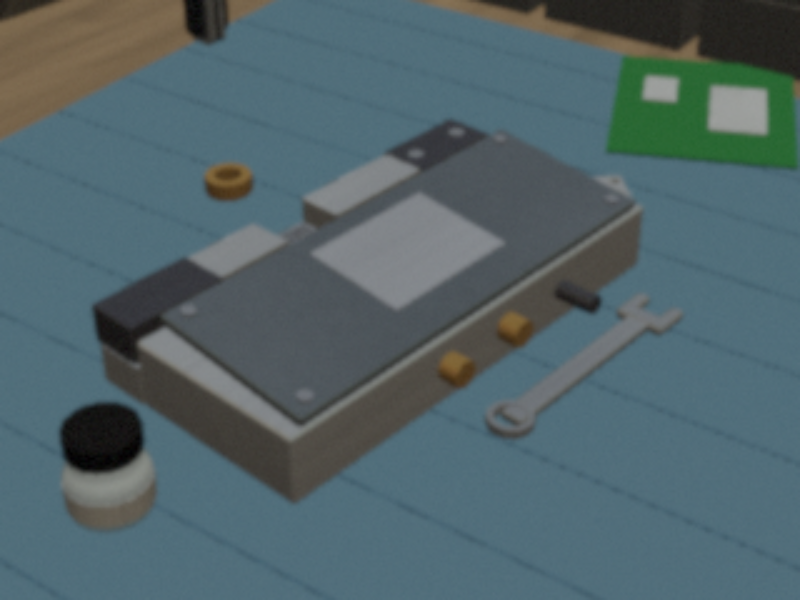

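View pics/w3.png

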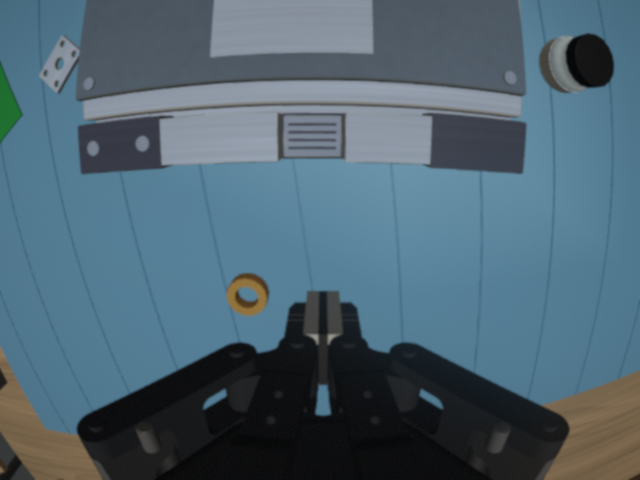

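```bash
python3 - <<'E'
from rig import env
import cv2,numpy as np
d=env.get_image('scene');K=d['intrinsics'];M=np.linalg.inv(d['world_from_camera'])
m=np.array([.498,.0792,0]);x=np.array([.9912,-.1322,0]);y=np.array([.1322,.9912,0])
for z in(.0605,.0682,.0713,.0755):
    p=m+.038*x-.17*y+[0,0,z]; c=M[:3,:3]@p+M[:3,3]; print(z,K[0,0]*c[0]/-c[2]+K[0,2],K[1,2]-K[1,1]*c[1]/-c[2])
a=cv2.imread('pics/scene0.png')[235:295,230:290];b=d['image'][235:295,230:290,::-1]
cv2.imwrite('pics/cmp.png',cv2.resize(np.hstack([a,b]),None,fx=6,fy=6,interpolation=cv2.INTER_CUBIC))
E
```

```text
0.0605 254.4114255262649 262.83376729960514
0.0682 253.93797747963512 258.87202965079354
0.0713 253.7461098689136 257.26651212380415
0.0755 253.48499696334477 255.08156102738204
```

View pics/cmp.png

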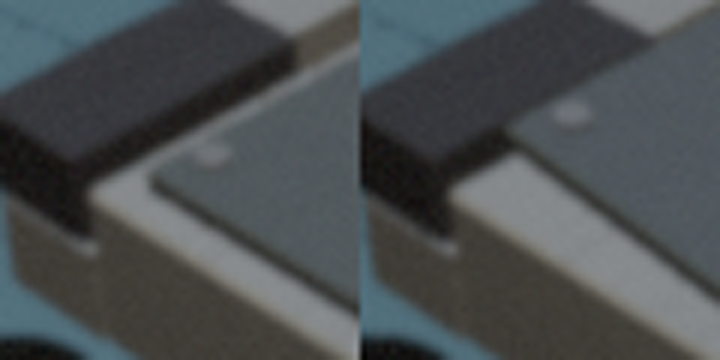

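The cover corner rose about 8 px, against an expected 7.75 px for a fully pressed catch. Handing in.

```bash
python3 -c "
from rig import env
print(env.close_job())"
```

```text
the job is handed in; nothing more can be done
None
```

The control box is open. I handed the job in at about 9.3 s of the 48 s allowed; the system gives no verdict.

- **Sweep:** I put the closed fingertips on the end block with the two screws at about 4 N. I then slid them along the top of the edge onto the bright bar at 7–8 N; at the check just past the block, box y was about 0.07 m.
- **Press:** At the notch, centred near box y -0.015 m, I pressed the catch until it hit its stop. The force was 15 N with the fingertips at 41.9 mm, which matches the catch fully down.
- **Hand away:** I lifted straight up and moved back. At the last check the hand was clear of everything and the force reading was near zero.

**Last checks:** Before and after pictures show the cover's front corner about 8 px higher. I expected 7.75 px for the full 15 mm, so the cover is about 0.12 rad open. The wrench, bracket, jar and bushing look unmoved in the pictures, though I did not measure their positions. No check failed or disagreed.

Two move calls were refused because rows left out some fields, and I sent them again complete. Neither refusal moved the arm.

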